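Open up the ratchet jar stop

ROBOT

A 6-joint arm with a two-finger parallel gripper is mounted at the origin on the work surface. World frame = base frame: x ahead of the robot, y to its left, z up, the work surface at z = 0. Lengths are in m, angles in rad, forces in N, time in s.
With the tool pointing down it reaches from about 0.3 to 0.875 m from the base axis. Payload 6.4 kg.
Tool frame: the origin (TCP) lies between the finger pads; the fingertips stand 22 mm ahead of it and the grasp point (between the pads) lies 3 mm ahead of it (ctrl.tcp_to_tips is the distance from the TCP to the fingertips, in m); z points along the fingers, y is the line along which they close (so a half turn about z gives the same grasp; the last joint's range is limited). The gripper opens to 85 mm and grips with 20 to 120 N. Pads are 22 mm wide; open, the fingers measure 114 mm over their backs; the gripper's body (76 mm by 85 mm) begins 54 mm behind the grasp point. The pads swing forward as they close: fully open they stand 13 mm farther back than shut.
Start: joints at [-1.408, 0.181, 1.607, -0, 1.354, -0.206], TCP at [0.207, -0.536, 0.253] pointing down, gripper open.
Joint ranges: [-2.99, 2.99], [-0.89, 2.07], [0.3, 2.58], [-1.14, 4.28], [0, 2.63], [-3.12, 3.12]. Speed limits (rad/s): [2.57, 2.57, 3.01, 3.14, 3.14, 3.14].

INTERFACE

Orientations are given as a unit quaternion [x, y, z, w].
In Python, from bench import ctrl gives the robot as it stands. The module is installed in compiled form; this text tells all that it offers. Calls block until the motion is done:
- ctrl.move_pose(position, orientation): joint-space move of the TCP to a pose.
- ctrl.move_l(position, attitude=None, feed=0.15, max_force=None): straight line of the TCP; attitude=None keeps the orientation; feed is the mean speed in m/s. With max_force (N) it stops when the force on the tool has changed by that much, and returns True; else False.
- ctrl.set_joints(angles): joint-space move.
- ctrl.command_gripper(opening, newtons=None): finger opening in m; newtons is the grip in N (None keeps the last); returns when the fingers have stopped.
- ctrl.wait(seconds).
- ctrl.inverse_kinematics(position, orientation): joint angles nearest the present ones, or None.
- ctrl.grab_frame(name): name is "scene" or "top" or "wrist"; returns a dict with "color" (384x512x3 uint8, blue, green, red), "camera_matrix" (3x3 intrinsics, pixels), "T" (4x4, takes a point from camera to world coordinates). Camera axes: x right, y up, looking along -z (the intrinsics and any distortion apply to the point x, -y, -z); pixel columns grow to the right and rows downward; lengths in m; the calibration is good to about 2 mm. The wrist camera is an equidistant fisheye: a pixel r from the principal point sees the ray r / f radians off the axis. A picture is of the moment at which its call begins. There is no depth.
A pose or a line that the arm cannot do raises ctrl.IKError and nothing moves.
- ctrl.sign_off(): hands the job in; it is judged then, once.
Readings, each from a call of its own:
- ctrl.read_t(): time.
- ctrl.read_joints(): joint angles.
- ctrl.read_joint_velocities(): joint speeds.
- ctrl.read_joint_efforts(): joint torques, N m.
- ctrl.read_position(): TCP position.
- ctrl.read_eef_rot(): TCP orientation.
- ctrl.read_wrist_force(): force on the tool from outside, world axes, zero at the start.
- ctrl.read_wrist_torque(): the same for the moment, N m.
- ctrl.read_width(): finger opening in m.
- ctrl.read_grasp_force(): force on a finger pad.
Only numpy, scipy, OpenCV 4.12 (cv2) and the standard library are available. Lean on these libraries where they do the work, as an engineer would, in place of code of your own. Each camera call takes 0.05 s, during which the arm holds its last target. There are 200 camera calls.

TASK

Make room beside the jars on the spice shelf: with a fingertip press the release pad of the ratchet jar stop down and, keeping it pressed, push the sliding jaw back along its bar, away from the jars, until it is fully home at the end of its travel. Then let the pad spring up and move clear, leaving the jars and everything else on the shelf standing where they are.

Things in the scene. Friction and masses are not known exactly. Their poses are not given: they have to be found in the camera images.
- jar_stop: Bolted-down ratchet jar stop: serrated steel bar 460 x 18, top 38 above the granite, on two feet; place and angle vary. Origin on the granite under the bar; x across the bar (away from the robot), y along it: +y is 'back', away from the jars. Fixed end plate at y = -240, jars at x = 65 between it and the jaw plate, back foot at y = 195 to 215. Sizes in mm.
- stop (a joint): Sliding jaw carriage along the bar, m: 0 = nearest the jars (starts 0 to 0.04), 0.130 = fully back, end of travel. Carriage centre at y = -10 mm + value in the jar_stop frame. Friction about 3 N; stays where left. With the release up the ratchet blocks it towards +y (after up to 8 mm of slack) but lets it slide towards -y, jars side.
- release (a joint): How far the release pad is pressed, m: 0 to 0.005 = up, ratchet engaged (pawl may lie on a tooth flank); free beyond about 0.006; 0.010 = fully down on a hard stop. Spring about 2 N at the top, 5.6 N fully down; it pops up when let go, so keep it down while the carriage is pushed.
- pad_top (a point): Centre of the top of the release pad: flat ribbed grey pad, 44 across the bar x 60 along it, top 64 above the granite when up, 54 when down. It rides on the carriage between jaw plate and push block, and is pressed straight down. Axes as jar_stop. Sizes in mm.
- push_face (a point): On the push block's face that looks at the pad (-y), at height 75. Upright aluminium block fixed to the carriage behind the pad, 44 wide, 14 thick, top 86 above the granite; face 43 towards +y from the pad's centre. Pushing it to +y moves the carriage back. The jaw plate's inside lies 42 to the -y side of the pad's centre. Sizes in mm.
- jaw_face (a point): Centre of the jaw plate's face towards the jars (-y): a steel plate on the carriage, 122 across (from 22 on the robot's side of the bar axis to 100 on the far side), 6 thick, from 3 to 80 above the granite. Sizes in mm.
- bar_end (a point): Back end of the bar, on the bar's axis at its top (height 38), y = 215 in the jar_stop frame. Sizes in mm.
- jar_saffron: Loose bystander: saffron-coloured plastic jar, 72 dia x 88 tall, standing beside the bar between the fixed end plate and the jaw plate. Origin under its centre. Sizes in mm.
- jar_white: Loose bystander: white plastic jar of the same shape, 72 dia x 88 tall, standing next to the saffron one (which of the two is nearer the jaw varies). Origin under its centre. Sizes in mm.
- dabba: Loose bystander: round steel spice tin with a lid and knob, 184 dia x 89 tall, on the far side of the bar. Origin under its centre. Sizes in mm.
- mug: Loose bystander: ceramic mug holding wooden spoons, 80 dia, mug 95 tall, spoons to 195, on the far side of the bar behind the jars. Origin under its centre. Sizes in mm.
- strainer: Loose bystander: small steel tea strainer, bowl 68 dia x 28 tall with a 125 long handle, on the robot's side of the bar. Origin under the bowl. Sizes in mm.
- tumbler: Loose bystander: steel tumbler, 68 dia x 85 tall, on the far side of the bar near its back end. Origin under its centre. Sizes in mm.
- katori: Loose bystander: small steel bowl, 90 dia x 35 tall, on the robot's side of the bar near its back end. Origin under its centre. Sizes in mm.

How it is judged:
On the way, in this order (a step that is already met when the one before it is completed fails the run):
1. the release pad is pressed down while the jaw is still near the jars (value of joint release above 0.0055 m and value of joint stop below 0.07 m), for 0.1 s.
2. the jaw has been pushed back to the end of its travel (value of joint stop above 0.123 m), for 0.1 s.
At the end, for the whole second after the job is handed in: The jaw rests within 7 mm of the end of its travel (joint above 0.123), the release pad is up again (pressed less than 6 mm), and no bystander has shifted by more than 30 mm or tipped by more than 0.35 rad (value of joint stop above 0.123 m and value of joint release below 0.006 m and velocity of joint stop between -0.01 and 0.01 m/s and distance of each of jar_saffron, jar_white, dabba, mug, strainer, tumbler, katori from where it was at the start of the episode below 0.03 m and angle between each of jar_saffron, jar_white, dabba, mug, strainer, tumbler, katori's own z axis and vertical below 0.35 rad); the robot touches nothing.
It fails at once if a jar or another loose thing is lifted (height (world z) of any of jar_saffron, jar_white, dabba, mug, strainer, tumbler, katori above 0.015 m).
It fails at once if a loose thing is shifted by more than 30 mm (distance of any of jar_saffron, jar_white, dabba, mug, strainer, tumbler, katori from where it was at the start of the episode above 0.03 m).
It fails at once if a loose thing is tipped by more than 0.35 rad (angle between any of jar_saffron, jar_white, dabba, mug, strainer, tumbler, katori's own z axis and vertical above 0.35 rad).
It also fails if it takes over 32 s, if anything falls off the work surface, if the arm or the gripper's body presses on something with over 40 N, if the wrist force passes 120 N, or if a joint passes its speed limit or range.

## Working session

There is one attempt and no reset: what is moved stays moved. The work goes in short steps, each a Python script; the robot and the scene stay as the last script left them, time stands still between calls to the robot, and variables do not carry over. Pictures are saved under pics/ and viewed, at most 10 in all, crops included, and the job is handed in when it is done.

```bash
mkdir -p pics
python3 - <<'E'
from bench import ctrl
import cv2,numpy as np
for n in("scene","top"):
    f=ctrl.grab_frame(n);cv2.imwrite(f"pics/{n}0.png",f["color"]);print(n,f["camera_matrix"].round(1).tolist(),f["T"].round(4).tolist(),[k for k in f])
print(ctrl.tcp_to_tips,ctrl.read_eef_rot(),ctrl.read_t())
E
```

```text
scene [[377.1, 0.0, 245.3], [0.0, 377.1, 194.9], [0.0, 0.0, 1.0]] [[0.6184, -0.6665, 0.4164, 0.9205], [0.7858, 0.5181, -0.3377, -0.2569], [0.0094, 0.5361, 0.8441, 0.842], [0.0, 0.0, 0.0, 1.0]] ['color', 'camera_matrix', 'T']
top [[458.5, 0.0, 261.2], [0.0, 458.5, 188.4], [0.0, 0.0, 1.0]] [[-0.0022, 0.988, -0.1545, 0.3917], [-1.0, -0.0036, -0.009, 0.01], [-0.0095, 0.1544, 0.988, 1.1976], [0.0, 0.0, 0.0, 1.0]] ['color', 'camera_matrix', 'T']
0.022 [ 9.83046708e-01  1.83353647e-01  2.08246472e-05 -7.80907230e-04] 0.1
```

View pics/scene0.png

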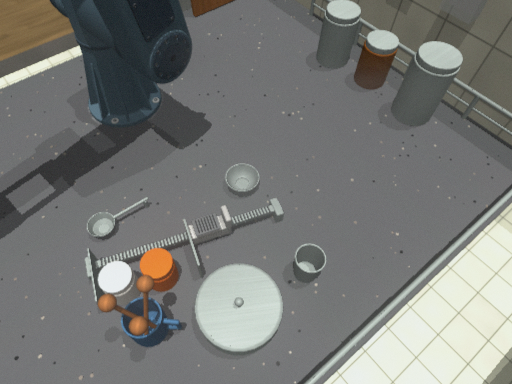

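View pics/top0.png

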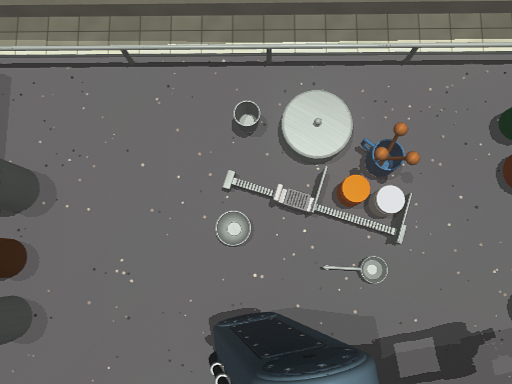

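The top view shows the pad at about (297,198), the push block at (280,193), the back foot at (229,180), and the jars right of the jaw plate at (355,188) and (390,200). I'll enlarge both views.

Run:
```python
import cv2,numpy as np
a=cv2.imread("pics/top0.png")[160:250,215:345];b=cv2.imread("pics/scene0.png")[185:285,165:295]
r=lambda i:cv2.resize(i,None,fx=6,fy=6,interpolation=cv2.INTER_CUBIC)
cv2.imwrite("pics/top0c.png",r(a));cv2.imwrite("pics/scene0c.png",r(b))
```

```text
(no output)
```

View pics/top0c.png

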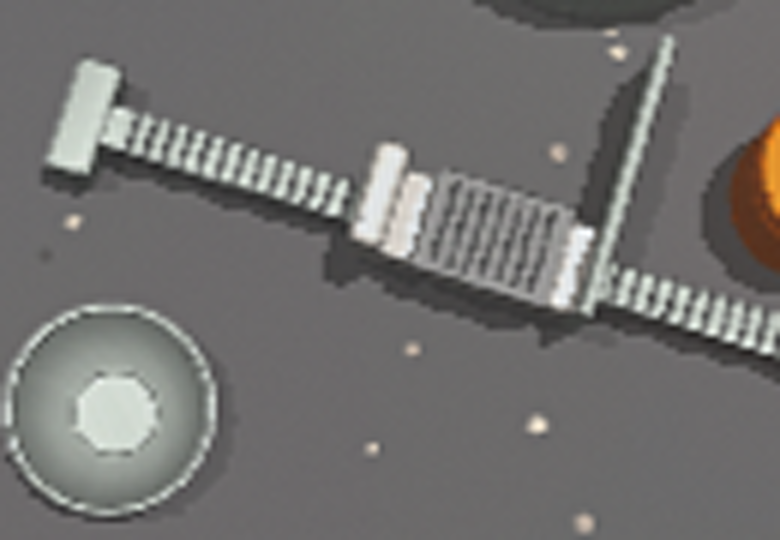

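View pics/scene0c.png

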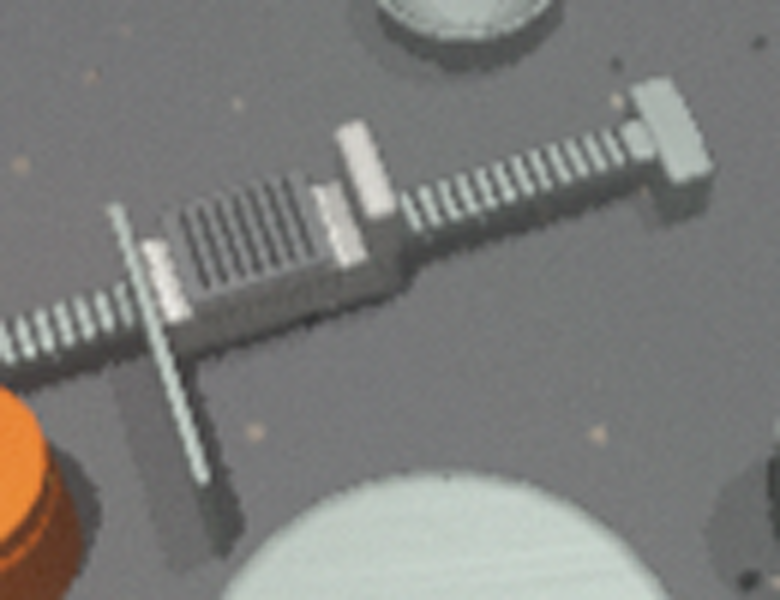

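```bash
cat > h.py <<'E'
import cv2,numpy as np
from bench import ctrl
def P(f):
    M=np.diag([1,-1,-1,1])@np.linalg.inv(f["T"]); return f["camera_matrix"]@M[:3]
def tri(ft,fs,ut,us):
    X=cv2.triangulatePoints(P(ft),P(fs),np.array(ut,float).reshape(2,1),np.array(us,float).reshape(2,1))
    return (X[:3]/X[3]).ravel()
E
python3 - <<'E'
from h import *
ft,fs=ctrl.grab_frame("top"),ctrl.grab_frame("scene")
d=dict(pad=((440,170),(578,205),(555,305),(418,265),(165,210),(300,172),(328,260),(203,300)),
foot=((85,58),(122,70),(92,175),(45,165),(632,90),(668,78),(714,165),(680,183)),
block=((378,142),(408,150),(385,240),(353,232),(338,130),(362,120),(397,208),(370,218)),
ledge=((408,172),(432,180),(408,260),(383,250),(315,188),(335,182),(365,255),(345,268)),
ledge2=((570,225),(595,230),(574,305),(550,305),(143,243),(160,240),(190,315),(167,320)),
jawfar=((670,35),)*4+((204,483),)*4)
r={}
for k,v in d.items():
    v=np.array(v,float);t=(v[:4].mean(0)+.5)/6-.5+[215,160];s=(v[4:].mean(0)+.5)/6-.5+[165,185]
    r[k]=tri(ft,fs,t,s);print(k,r[k].round(4))
for a,b in(("pad","foot"),("block","foot"),("pad","block"),("ledge2","foot")):
    e=(r[b]-r[a])[:2];print(a,b,np.degrees(np.arctan2(-e[0],e[1])),np.hypot(*e))
E
```

```text
pad [ 0.5426 -0.0689  0.0641]
foot [0.5978 0.1042 0.0396]
block [ 0.5581 -0.0208  0.0862]
ledge [ 0.5533 -0.0327  0.0489]
ledge2 [ 0.5315 -0.1015  0.0491]
jawfar [ 0.6235 -0.1411  0.0811]
pad foot -17.69275615394119 0.18169032208947125
block foot -17.645502518478548 0.1312013831728249
pad block -17.815549914152694 0.05048909948813815
ledge2 foot -17.86783757873913 0.21614597221273468
```

Triangulation gives the pad top at 64 mm, the block at 86 mm and the ledges at 49 mm, with the bar at 17.7°, all matching the text. The ledges sit below the pressed pad, so a straight closed-finger press works. The jaw is at about 0.033.

```bash
cat >> h.py <<'E'
a=np.radians(17.7); ey=np.array([np.sin(a),np.cos(a),0]); pad=np.array([.5427,-.0689,0])
q=[np.cos(-a/2),np.sin(-a/2),0,0]; tip=ctrl.tcp_to_tips
def at(s,z): return pad+s*ey+[0,0,z+tip]
E
python3 - <<'E'
from h import *
ctrl.command_gripper(0.0)
ctrl.move_pose(at(.015,.24),q)
ctrl.move_l(at(.015,.078),feed=.15)
print(ctrl.read_t(),ctrl.read_position(),at(.015,.078),ctrl.read_width(),ctrl.read_wrist_force())
cv2.imwrite("pics/s1.png",cv2.resize(ctrl.grab_frame("scene")["color"][150:300,130:330],None,fx=4,fy=4,interpolation=2))
E
```

```text
4.3167 [ 0.54800931 -0.05488877  0.10096127] [ 0.5472605  -0.05461008  0.1       ] 3.3160464501751754e-05 [ 0.17582023 -0.58222545  0.4540487 ]
```

View pics/s1.png

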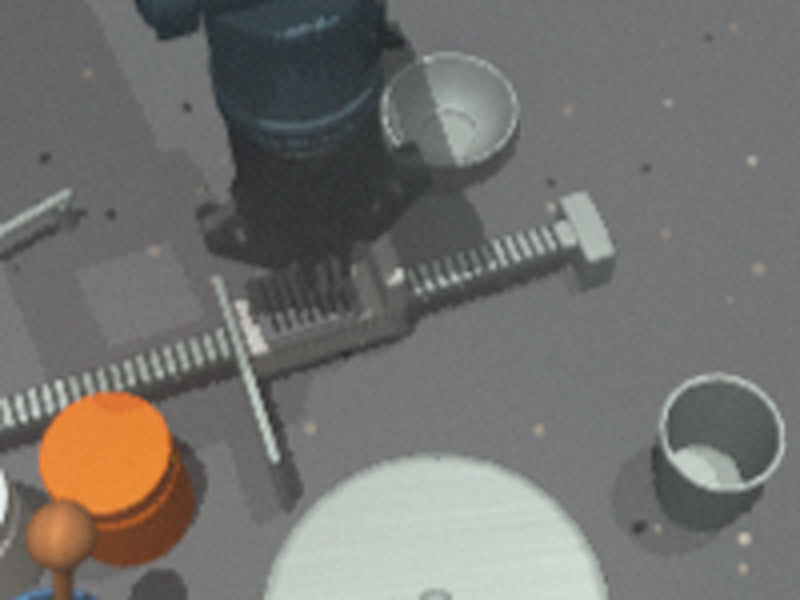

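The gripper is over the pad, near crop pixel (300,270), in front of the push block at (385,280). Next I press down with a force limit.

Run:
```python
from h import *
f0=ctrl.read_wrist_force()
print(ctrl.move_l(at(.015,.050),feed=.02,max_force=11))
ctrl.wait(.2)
p=ctrl.read_position();print(ctrl.read_t(),p[2]-tip,(ctrl.read_wrist_force()-f0).round(2))
```

```text
True
5.6833 0.05401610193485643 [-2.81  0.02  7.63]
```

The tip is at 54 mm, so the pad is fully down. Now I push back.

Run:
```python
from h import *
def st(l):
    p=ctrl.read_position();f=ctrl.read_wrist_force()
    print(l,round(ctrl.read_t(),2),"s",((p-pad)@ey).round(4),"z",(p[2]-tip).round(4),"f",f.round(1),"fy",(f@ey).round(1))
z=.0532
for s in(.035,.07,.10):
    r=ctrl.move_l(at(s,z),feed=.04,max_force=25);st(r)
    if r: break
else:
    r=ctrl.move_l(at(.140,z),feed=.03,max_force=20);st(r)
cv2.imwrite("pics/s2.png",cv2.resize(ctrl.grab_frame("scene")["color"][150:300,130:330],None,fx=4,fy=4,interpolation=2))
```

```text
False 6.33 s 0.035 z 0.054 f [-3.3  0.1  9.2] fy -0.9
False 7.36 s 0.0698 z 0.054 f [-3.  -0.3  9.2] fy -1.2
False 8.26 s 0.0999 z 0.054 f [-3.  -0.3  8.3] fy -1.1
True 9.18 s 0.1254 z 0.054 f [-0.9 -2.2  4.7] fy -2.4
```

View pics/s2.png

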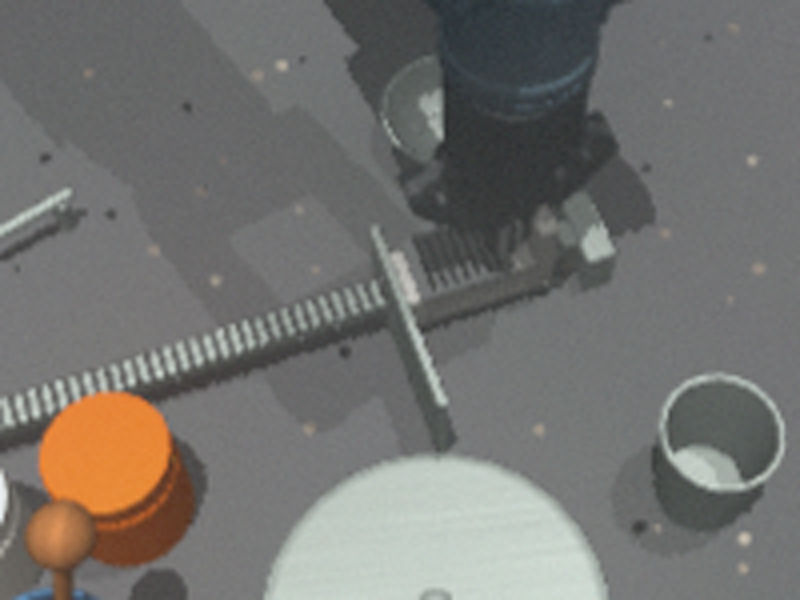

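The carriage has reached the back foot: its push block is against (590,235) after about 97 mm of travel, which matches the expected end of travel. I'll lift clear and check.

Run:
```python
from h import *
p=ctrl.read_position()
s=(p-pad)@ey
ctrl.move_l(at(s-.001,.075),feed=.03)
ctrl.move_l(at(s-.010,.16),feed=.12)
ctrl.move_l(at(s-.010,.25)-[.12,0,0],feed=.15)
ctrl.wait(.3)
print(ctrl.read_t(),ctrl.read_wrist_force())
cv2.imwrite("pics/t3.png",cv2.resize(ctrl.grab_frame("top")["color"][70:290,200:440],None,fx=2.7,fy=2.7,interpolation=2))
cv2.imwrite("pics/s3.png",cv2.resize(ctrl.grab_frame("scene")["color"][150:300,130:330],None,fx=4,fy=4,interpolation=2))
```

```text
12.4 [-0.6839626  -0.13027027  0.47976261]
```

View pics/s3.png

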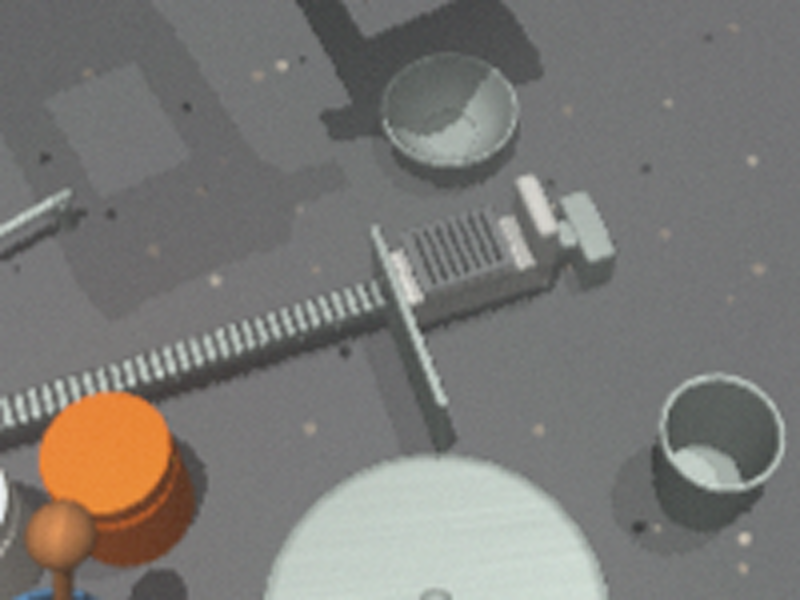

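The jaw plate's corner is still at (376,228), the same as while I held it against the end stop. The pad is up again and the bystanders have not moved.

```bash
python3 -c "
from bench import ctrl
print(ctrl.sign_off())"
```

```text
the job is handed in; nothing more can be done
None
```

The jaw is fully back against its end stop, the release pad is up, the arm is clear, and nothing in the last camera picture had moved; the job was handed in after about 12.5 s, with no verdict returned.

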